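# Put the counter's service things into their own holders

## Task

Get the counter ready for customers: stand the glass of tasting picks in the square tray, lay the ribbon spool flat on the round rimmed plate, stand the wax stamp upright in the small round cup, and lay the pen centred across both saddles of the pen rest. Everything must sit fully down in its own holder; any order will do, and leave the bell and the orange canister where they are.

Things in the scene. Friction and masses are not known exactly. Their poses are not given: they have to be found in the camera images.
- pick_cup_centre (a point): Straight clear glass full of wooden tasting picks, standing upright. The glass is 47 mm across and 62 mm high; the picks reach up to 96 mm and may be ignored when grasping round the glass. About 0.1 to 0.17 kg. This point: centre of the glass, 31 mm above its underside; z up.
- ribbon_spool_centre (a point): Reel of gold ribbon with pale flanges, lying flat: a disc 64 mm across and 20 mm high (solid to the touch, no usable hole). This point: its centre, 10 mm above its underside; z up.
- wax_stamp_centre (a point): Wax-seal stamp with a dark turned wooden handle, standing upright on its small round brass die: to be grasped like an upright rod 25 mm across and 78 mm high. This point: its centre, half-way up (39 mm); z up.
- pen_centre (a point): Black ball pen lying on the counter, 138 mm long (x), 10 mm wide and about 11 mm high; it does not roll. This point: its centre, 6 mm above its underside; x along the pen, z up. Starts roughly along world y (across the robot's front).
- pick_tray: Square dark wooden tray with cork floor, for the glass of picks; fixed. Outside 72 x 72 x 14 mm, inside 64 x 64 mm; floor 4 mm thick, walls 4 mm thick. Origin: centre of its underside; z up.
- ribbon_plate: Round dark wooden plate, 90 mm across, with cork seat and a low brass rim, for the ribbon spool; fixed. The seat is 80 mm across and 6 mm above the underside; the rim rises to 8.5 mm. Origin: centre of its underside; z up.
- stamp_cup: Small round dark wooden cup with a brass foot ring, 57 mm across and 18 mm high, for the wax stamp; fixed. Its bore is about 40 mm across, its floor 5 mm above the underside. Origin: centre of its underside; z up.
- pen_rest: Pen rest, fixed: dark wooden base 100 (x) x 56 (y) x 4 mm with two brass-cheeked saddles, 14 mm long, at x = -37 and +37 mm. The pen lies along x, either way round, on the 4 mm high base between the cheeks, which rise to 16 mm and stand 24 mm apart at the foot, wider above; between the saddles 60 mm is open for fingers. Origin: centre of underside; z up.
- desk_bell: Silver desk bell with black foot, 72 mm across, 52 mm high, loose; a bystander to be left alone. Origin: centre of its underside.
- canister: Orange round canister, 67 mm across, 85 mm high, loose; a bystander to be left alone. Origin: centre of its underside.
Not all that is in view belongs to the job. What is meant by the part that bears pick_cup_centre is not blue or red, and is the smaller of those in its own colour.

How it is judged (in metres and radians):
At the end, for the whole second after the job is handed in: All four released, still, fully down (5 mm; tilt under 0.12 rad) in their own holders: glass within 14 mm of the tray's centre, spool within 14 mm of the plate's centre, stamp 10 mm of the cup's, pen 20 mm and 0.2 rad of the rest; bell and canister within 2 cm of their starts (horizontal distance between pick_cup_centre and pick_tray below 0.014 m and z of pick_cup_centre in the frame of pick_tray between 0.03 and 0.04 m and angle between each of pick_cup_centre, ribbon_spool_centre, wax_stamp_centre, pen_centre's own z axis and vertical below 0.12 rad and linear speed of each of pick_cup, ribbon_spool, wax_stamp, pen below 0.02 m/s and angular speed of each of pick_cup, ribbon_spool, wax_stamp, pen below 0.2 rad/s and horizontal distance between ribbon_spool_centre and ribbon_plate below 0.014 m and z of ribbon_spool_centre in the frame of ribbon_plate between 0.011 and 0.021 m and horizontal distance between wax_stamp_centre and stamp_cup below 0.01 m and z of wax_stamp_centre in the frame of stamp_cup between 0.039 and 0.049 m and horizontal distance between pen_centre and pen_rest below 0.02 m and z of pen_centre in the frame of pen_rest between 0.005 and 0.015 m and angle between the x axis of pen_centre and the x axis of pen_rest, either way round below 0.2 rad and distance of each of desk_bell, canister from where it was at the start of the episode below 0.02 m); the robot touches nothing.
It fails at once if the bell was disturbed (moved more than 2 cm) (distance of desk_bell from where it was at the start of the episode above 0.02 m).
It fails at once if the canister was disturbed (moved more than 2 cm) (distance of canister from where it was at the start of the episode above 0.02 m).
It also fails if it takes over 104 s, if anything falls off the work surface, if the arm or the gripper's body presses on something with over 40 N, if the wrist force passes 120 N, or if a joint passes its speed limit or range.

## Robot

A 6-joint arm with a two-finger parallel gripper is mounted at the origin on a cart in front of the work surface, level with it; the furniture and walls round the work are solid. World frame = base frame: x ahead of the robot, y to its left, z up, the work surface at z = 0. Lengths are in m, angles in degrees, forces in N, time in s.
With the tool pointing down it reaches from about 0.3 to 0.75 m from the base axis. Payload 8.5 kg.
Tool frame: the origin (TCP) lies at the very end of the fingers, on their centre line; the grasp point (between the pads) lies 19 mm behind it; z points along the fingers, y is the direction in which the jaws open and shut (so a half turn about z gives the same grasp; the last joint's range is limited). The gripper opens to 85 mm and grips with 20 to 120 N. Pads are 22 mm wide; open, the fingers measure 114 mm over their backs; the gripper's body (76 mm by 85 mm) begins 54 mm behind the grasp point. The pads swing forward as they close: fully open they stand 13 mm farther back than shut.
Start: joints at [-76.908, 21.807, 74.336, -0, 83.858, -12.336], TCP at [0.236, -0.497, 0.204] pointing down, gripper open.
Joint ranges: [-178.18, 178.18], [-50.72, 133.34], [12.68, 142.11], [-81.47, 261.47], [9.98, 163.14], [-165.26, 165.26]. Speed limits (degrees/s): [136.94, 136.94, 180, 180, 180, 180].

## Interface

Orientations are given as a 3x3 rotation matrix whose columns are the frame's x, y, z axes.
In Python, from rig import status, vision, env gives the robot as it stands.
- The arm moves only by the tool send_rows, never from a script. Its argument "targets" is a list of rows, each a list of 7 numbers: the shift along the tool's x, y, z in units of 50 mm (1.0 is 50 mm), then the turn, a rotation vector about the tool's x, y, z in units of 8 degrees (1.0 is 8 degrees), then the finger opening in mm, from 0 to 85.4. A call has 1 to 5 rows; each row is the pose to reach, as a shift and turn from the pose commanded when the call began, along the tool's axes at that moment; what a row does not reach only later rows make up. A row lasts 1/8 s, in which the tool goes at most 62.5 mm and 10.7 degrees, less where a joint would pass 70% of its speed; a pose out of reach is approached as far as the arm can. A call with a gripper value outside its range is refused whole. The fingers move at their own pace and stop on an object; "grip_force" is the grip in N (left out, the last holds). Time passes only in rows, so rows that repeat a pose let the fingers close. It gives the time, the measured TCP pose, the force and the opening at its end, in the units of the state.
- status.observe(): the state, without advancing time (a new reading comes with each control period).
- vision.get_image(name): name is "side" or "top"; returns (picture, depth): 480x640x3 uint8, red, green, blue; 480x640 float32, m along the optical axis (not along the pixel's ray), 0 where there is no reading.
- vision.camera_model(name): a dict with "camera_matrix" (3x3 intrinsics, pixels), "view" (4x4, takes a point from world to camera coordinates). Camera axes: x right, y down, z forward; pixel columns grow to the right and rows downward; lengths in m; the calibration is good to about 2 mm. A picture is of the moment at which its call begins. camera_model takes no time and is no camera call.
- env.close_job(): hands the job in, once; it reports no verdict.
Trained networks look in the newest picture that a camera, given by its name, has taken for a name from the list of things; names that differ only in an ending like _2 or _b are one class to them, and where a whole thing is asked for, a point or a joint stands for the part that bears it (a point fixed in the world has none). Each returns a list of dicts, best first, with "p" (0 to 1); they miss things now and then, are a little off and sometimes report something else, mostly with a low value. They report only what shows in the picture. A call takes as long as a camera call. They do not tell look-alikes from the thing itself.
- vision.masks_of(camera, label): "pixels" (480x640 bool, what is visible of it) and "extent" ([left, top, right, bottom] in pixels, round what is visible of it).
The state is a dict: "time_s": time; "q": joint angles; "qvel": joint speeds; "joint_efforts": joint torques, N m; "position": TCP position; "tool_rot": TCP orientation; "ft_force": force on the tool from outside, world axes, zero at the start; "wrist_torque": the same for the moment, N m; "grip_width": finger opening in m.
Only numpy, scipy, OpenCV 4.12 (cv2) and the standard library are available. Lean on these libraries where they do the work, as an engineer would, in place of code of your own. Each camera call takes 0.05 s, during which the arm holds its last target.

## Working session

There is one attempt and no reset: what is moved stays moved. The work goes in short steps, Python scripts to look and compute and a tool call to move; the robot and the scene stay as the last step left them, time stands still between calls to the robot, and variables do not carry over. Pictures are saved under pics/ and viewed, and the job is handed in when it is done.

Besides the shell and the picture viewer there is one more tool, called as a command line: name --pt "numbers of a row" for each row, then --argument value for the rest. send_rows: Moves the arm, as the interface text tells. Its arguments: {"type":"object","properties":{"targets":{"type":"array","items":{"type":"array","items":{"type":"number"}}},"grip_force":{"type":"number"}},"required":["targets"]}

```bash
ls; mkdir -p pics
cat > h.py <<'E'
import numpy as np, cv2
from rig import status, vision, env
def snap(n,f):
    im,d=vision.get_image(n); cv2.imwrite('pics/'+f,cv2.cvtColor(im,cv2.COLOR_RGB2BGR)); np.savez('pics/'+f+'.npz',im=im,d=d); return im,d
def world(n,d):
    m=vision.camera_model(n);K=np.array(m['camera_matrix']);V=np.array(m['view'])
    v,u=np.mgrid[0:480,0:640]
    P=np.stack([(u-K[0,2])/K[0,0]*d,(v-K[1,2])/K[1,1]*d,d],-1)
    T=np.linalg.inv(V); return P@T[:3,:3].T+T[:3,3]
E
python3 - <<'E'
from h import *
for n in('top','side'):
    im,d=snap(n,n+'1.png'); m=vision.camera_model(n); print(n,np.round(np.linalg.inv(np.array(m['view'])),3),m['camera_matrix'])
s=status.observe();print(s)
E
```

```text
pics
top [[-0.006 -0.986  0.169  0.36 ]
 [-1.     0.005 -0.004 -0.145]
 [ 0.003 -0.169 -0.986  1.176]
 [ 0.     0.     0.     1.   ]] [[464.37091718   0.         316.32773307]
 [  0.         464.37091718 243.7186784 ]
 [  0.           0.           1.        ]]
side [[-0.987 -0.034  0.16   0.397]
 [-0.162  0.342 -0.926  0.802]
 [-0.023 -0.939 -0.343  0.418]
 [ 0.     0.     0.     1.   ]] [[469.55847266   0.         321.06197708]
 [  0.         469.55847266 244.57595988]
 [  0.           0.           1.        ]]
{'time_s': 0.1, 'q': array([-7.69072480e+01,  2.18362400e+01,  7.43785939e+01, -1.18380050e-03,
        8.38565513e+01, -1.23347454e+01]), 'qvel': array([ 0.01455378,  0.05305973, -0.1594791 ,  0.16681723,  0.05842074,
       -0.02018421]), 'joint_efforts': array([ 4.48996550e-03, -4.49224627e+01, -2.31655777e+01, -2.16590820e-04,
        3.64664673e-03,  3.93780155e-06]), 'position': array([ 0.23608781, -0.49643497,  0.20379257]), 'tool_rot': array([[ 9.03128417e-01,  4.29370436e-01, -3.02241469e-04],
       [ 4.29370472e-01, -9.03127641e-01,  1.20886563e-03],
       [ 2.46088538e-04, -1.22153446e-03, -9.99999224e-01]]), 'ft_force': array([ 0.53501954,  0.2937551 , -0.49774983]), 'wrist_torque': array([ 0.01436665,  0.02217707, -0.01197731]), 'grip_width': 0.085127747818993}
```

View pics/top1.png

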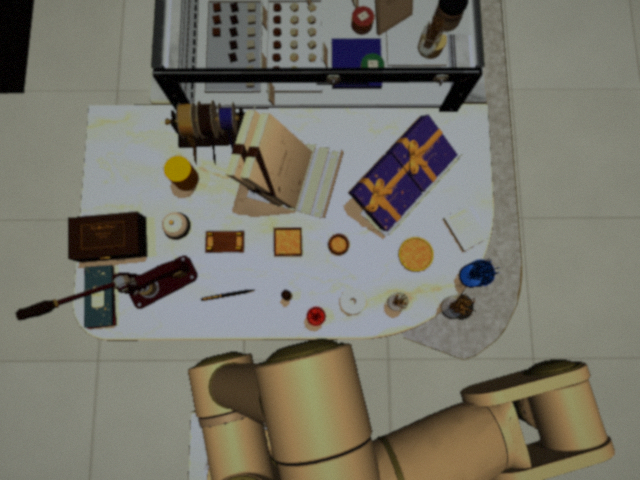

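View pics/side1.png

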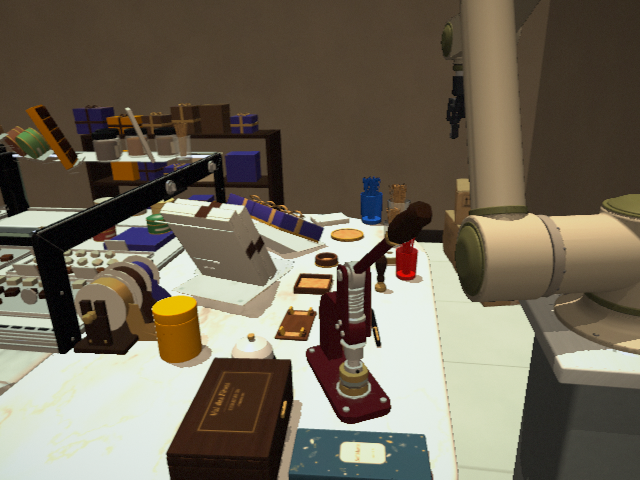

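Run:
```python
from h import *
W={n:world(n,np.load(f'pics/{n}1.png.npz')['d']) for n in('top','side')}
for l in ['pick_cup_centre','ribbon_spool_centre','wax_stamp_centre','pen_centre','pick_tray','ribbon_plate','stamp_cup','pen_rest','desk_bell','canister']:
  for n in ('top','side'):
    for r in vision.masks_of(n,l):
      p=W[n][r['pixels']]; p=p[np.isfinite(p).all(1)]
      print(l,n,round(r['p'],2),np.array(r['extent']).astype(int),np.round(np.median(p,0),3),'min',np.round(np.percentile(p,2,axis=0),3),'max',np.round(np.percentile(p,98,axis=0),3))
```

```text
pick_cup_centre top 0.86 [388 289 408 308] [ 0.412 -0.346  0.047] min [ 0.392 -0.368  0.005] max [ 0.433 -0.324  0.097]
pick_cup_centre top 0.86 [457 261 499 285] [ 0.474 -0.533  0.072] min [ 0.446 -0.595 -0.076] max [ 0.508 -0.507  0.135]
pick_cup_centre top 0.72 [306 304 324 323] [ 0.377 -0.147  0.04 ] min [ 0.356 -0.169  0.001] max [ 0.399 -0.124  0.097]
pick_cup_centre top 0.68 [437 293 478 322] [ 0.398 -0.484  0.063] min [ 0.37  -0.515  0.003] max [ 0.426 -0.456  0.126]
pick_cup_centre side 0.85 [357 178 380 222] [ 0.475 -0.516  0.063] min [ 0.446 -2.63  -0.383] max [ 0.603 -0.502  0.132]
pick_cup_centre side 0.81 [390 184 411 215] [ 0.396 -0.472  0.084] min [ 0.368 -2.635 -0.407] max [ 0.441 -0.344  0.127]
pick_cup_centre side 0.79 [395 239 417 282] [ 0.376 -0.128  0.042] min [ 0.355 -0.21   0.001] max [ 0.399 -0.12   0.083]
pick_cup_centre side 0.71 [383 207 396 230] [ 0.417 -0.335  0.08 ] min [ 0.395 -0.467  0.044] max [ 0.431 -0.322  0.096]
ribbon_spool_centre top 0.65 [342 288 365 314] [ 0.416 -0.238  0.02 ] min [ 0.387 -0.267  0.014] max [ 0.443 -0.209  0.025]
ribbon_spool
[... 1638 characters left out ...]
[0.569 0.084 0.004] min [ 0.543  0.037 -0.001] max [0.596 0.135 0.017]
pen_rest side 0.85 [275 307 318 340] [0.566 0.094 0.005] min [0.54  0.043 0.003] max [0.593 0.139 0.016]
desk_bell top 0.79 [161 213 189 237] [0.606 0.202 0.034] min [0.578 0.177 0.006] max [0.637 0.235 0.052]
desk_bell top 0.71 [164 155 198 194] [0.727 0.184 0.084] min [0.704 0.158 0.011] max [0.765 0.219 0.089]
desk_bell side 0.81 [235 333 275 360] [0.603 0.224 0.037] min [0.577 0.198 0.019] max [0.633 0.24  0.052]
canister top 0.61 [165 157 200 193] [0.727 0.184 0.084] min [0.704 0.158 0.005] max [0.765 0.22  0.089]
canister side 0.95 [151 294 200 366] [0.724 0.218 0.058] min [0.702 0.171 0.004] max [0.762 0.228 0.087]
```

Run:
```python
from h import *
z=np.load('pics/top1.png.npz');im=z['im'];d=z['d'];W=world('top',d)
c=im[220:330,190:510]; cv2.imwrite('pics/crop1.png',cv2.cvtColor(cv2.resize(c,None,fx=2.5,fy=2.5,interpolation=cv2.INTER_CUBIC),cv2.COLOR_RGB2BGR))
c=im[255:330,300:510]; cv2.imwrite('pics/crop2.png',cv2.cvtColor(cv2.resize(c,None,fx=3.8,fy=3.8,interpolation=cv2.INTER_CUBIC),cv2.COLOR_RGB2BGR))
hsv=cv2.cvtColor(im,cv2.COLOR_RGB2HSV)
sat=(hsv[...,1]>70)|(hsv[...,2]<110)
def blob(name,box):
    l,t,r,b=box; m=np.zeros((480,640),bool); m[t:b,l:r]=sat[t:b,l:r]
    # fixed plane z: intersect pixels
    n,lab,st,ce=cv2.connectedComponentsWithStats(m.astype(np.uint8))
    k=1+np.argmax(st[1:,4]); m=lab==k
    p=W[m]; rect=cv2.minAreaRect(p[:,:2].astype(np.float32)*1000); (cc,rr)=cv2.minEnclosingCircle(p[:,:2].astype(np.float32)*1000)
    print(name,st[k],np.round(p.mean(0),4),np.round((p.max(0)+p.min(0))/2,4),'rect',np.round(rect[0],1),np.round(rect[1],1),round(rect[2],1),'circ',np.round(cc,1),round(rr,1), 'zmed',np.round(np.median(p[:,2]),4))
blob('tray',(265,220,310,262));blob('plate',(390,230,440,278));blob('cup',(322,228,355,260));blob('rest',(198,222,250,258));blob('pen',(195,282,260,306))
# spool by height
def hb(name,box,lo,hi):
    l,t,r,b=box; w=W[t:b,l:r]; p=w[(w[...,2]>lo)&(w[...,2]<hi)]
    cc,rr=cv2.minEnclosingCircle(p[:,:2].astype(np.float32)*1000);mn=np.percentile(p,1,axis=0);mx=np.percentile(p,99,axis=0)
    print(name,len(p),np.round(p.mean(0),4),np.round((mn+mx)/2,4),np.round(mx-mn,4),'circ',np.round(cc,1),round(rr,1))
hb('spool',(335,282,372,320),.012,.03)
hb('stamp',(275,285,298,306),.03,.09);hb('stamp',(275,285,298,306),.06,.09)
hb('glass',(383,284,413,312),.01,.11);hb('glass',(383,284,413,312),.01,.065);hb('glass',(383,284,413,312),.05,.07)
hb('pen',(195,282,260,306),.007,.02)
hb('tray',(265,220,310,262),.009,.02);hb('rest',(198,222,250,258),.010,.02);hb('cup',(322,228,355,260),.013,.03);hb('plate',(390,230,440,278),.006,.012)
```

```text
tray [273 227  29  30 805] [ 0.5657 -0.0764  0.0108] [ 0.4816 -0.0915  0.5857] rect [481.1 -87.9] [256.1  79.1] 8.1 circ [481.6 -91.6] 132.9 zmed 0.0053
plate [398 237  36  35 977] [ 0.532  -0.402   0.0106] [ 0.4682 -0.296   0.5856] rect [ 445.  -305.1] [ 87.7 351.8] 42.0 circ [ 458.7 -292.6] 177.6 zmed 0.0071
cup [328 234  21  22 368] [ 0.5567 -0.2052  0.0161] [ 0.4717 -0.188   0.5859] rect [ 469.9 -190.6] [ 53.  232.4] 80.3 circ [ 471.7 -180.2] 117.3 zmed 0.0074
rest [205 230  40  23 842] [0.5672 0.0851 0.009 ] [ 0.479  -0.004   0.5855] rect [498.8 -20.5] [360.4  96.4] 56.8 circ [477.8  -6.8] 181.7 zmed 0.0043
pen [201 290  53  11 196] [0.4319 0.077  0.0077] [0.4311 0.0752 0.0052] rect [432.8  75.4] [  9.9 133. ] 9.4 circ [431.1  75.2] 66.5 zmed 0.0081
spool 498 [ 0.4151 -0.2387  0.0203] [ 0.4149 -0.2385  0.0197] [0.0614 0.0615 0.0108] circ [ 415.  -238.8] 32.0
stamp 82 [ 0.4285 -0.076   0.0727] [ 0.4291 -0.0756  0.0715] [0.0237 0.0217 0.0192] circ [428.9 -75.3] 12.1
stamp 82 [ 0.4285 -0.076   0.0727] [ 0.4291 -0.0756  0.0715] [0.0237 0.0217 0.0192] circ [428.9 -75.3] 12.1
glass 27
[... 153 characters left out ...]
61  0.0373] [0.0433 0.0444 0.0538] circ [ 411.4 -346.5] 23.6
glass 91 [ 0.4118 -0.3472  0.0593] [ 0.4122 -0.346   0.0601] [0.0448 0.0447 0.0183] circ [ 411.4 -346.5] 23.6
pen 140 [0.4327 0.0777 0.0097] [0.4329 0.0758 0.0108] [0.0235 0.1234 0.0074] circ [432.2  74.5] 65.7
tray 194 [ 0.5689 -0.0767  0.0135] [ 0.5671 -0.0766  0.0139] [0.0724 0.0691 0.0096] circ [567.  -76.4] 49.4
rest 69 [0.5677 0.086  0.0141] [0.5667 0.0848 0.015 ] [0.0492 0.0859 0.0097] circ [568.8  84.4] 48.2
cup 138 [ 0.5594 -0.206   0.0179] [ 0.56   -0.206   0.0181] [0.0514 0.0483 0.0083] circ [ 560.  -206.1] 26.4
plate 662 [ 0.5343 -0.4031  0.0083] [ 0.5349 -0.4032  0.0089] [0.088  0.0866 0.0057] circ [ 537.2 -390.9] 77.3
```

View pics/crop1.png

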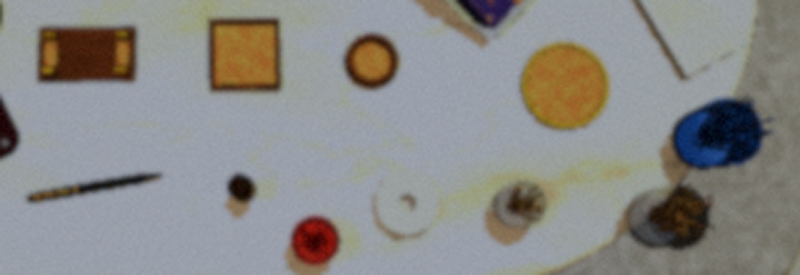

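View pics/crop2.png

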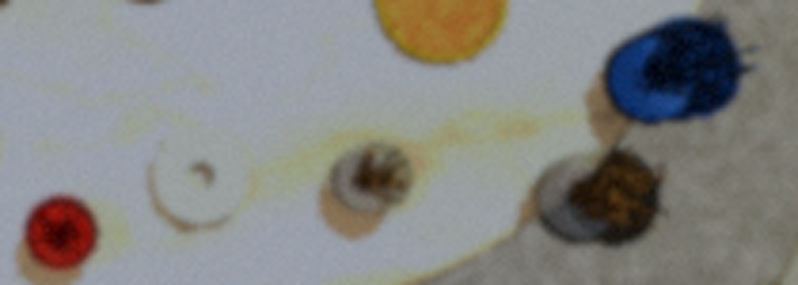

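Run:
```python
from h import *
z=np.load('pics/top1.png.npz');W=world('top',z['d']).reshape(-1,3)
W=np.vstack([W,world('side',np.load('pics/side1.png.npz')['d']).reshape(-1,3)])
for n,c in dict(plate=(.534,-.403),cup=(.56,-.206),tray=(.567,-.0765),rest=(.567,.085),glass=(.4115,-.3463),spool=(.415,-.2387),stamp=(.429,-.0757),pen=(.4325,.0755)).items():
    r=np.hypot(W[:,0]-c[0],W[:,1]-c[1]);a=np.degrees(np.arctan2(W[:,1]-c[1],W[:,0]-c[0]))
    k=(r<.11)&(r>.05)&(W[:,2]>.03)&(W[:,2]<.5)
    print(n)
    for s in range(-180,180,30):
        q=k&(a>=s)&(a<s+30)
        if q.sum()>4: print('  ang',s,'rmin',round(np.percentile(r[q],3),3),'zmax',round(np.percentile(W[q,2],97),3),q.sum())
```

```text
plate
  ang 0 rmin 0.088 zmax 0.06 79
  ang 30 rmin 0.083 zmax 0.059 235
cup
  ang -90 rmin 0.1 zmax 0.068 140
  ang -60 rmin 0.093 zmax 0.101 550
  ang -30 rmin 0.098 zmax 0.106 265
  ang 0 rmin 0.078 zmax 0.04 37
tray
  ang -30 rmin 0.083 zmax 0.065 135
  ang 0 rmin 0.087 zmax 0.126 699
rest
  ang 60 rmin 0.103 zmax 0.039 25
  ang 120 rmin 0.105 zmax 0.092 67
glass
  ang -120 rmin 0.105 zmax 0.084 32
spool
  ang -120 rmin 0.085 zmax 0.097 146
  ang -90 rmin 0.086 zmax 0.095 112
  ang 90 rmin 0.078 zmax 0.096 246
  ang 120 rmin 0.082 zmax 0.091 51
stamp
  ang -150 rmin 0.064 zmax 0.093 571
  ang -120 rmin 0.067 zmax 0.081 105
pen
  ang 30 rmin 0.107 zmax 0.092 27
```

send_rows --pt "1.1 -0.3 0 0 0 -1.3 85" --pt "2.2 -0.6 0 0 0 -2.6 85" --pt "3.3 -0.9 0 0 0 -3.9 85" --pt "4.46 -1.2 0 0 0 -5.2 85" --pt "4.46 -1.2 0 0 0 -6.5 85" --grip_force 30

```text
time_s: 1.72
position: [0.4143, -0.344, 0.2044]
tool_rot: [[0.207, 0.978, 0.001], [0.978, -0.207, 0.0], [0.0, 0.0, -1.0]]
ft_force: [0.5, -0.9, -0.5]
grip_width: 0.085
```

send_rows --pt "-0.06 -0.05 0 0 0 -1.2 85" --pt "-0.06 -0.05 0.6 0 0 -1.5 85" --pt "-0.06 -0.05 1.4 0 0 -1.5 85" --pt "-0.06 -0.05 1.4 0 0 -1.5 85"

```text
time_s: 2.22
position: [0.4078, -0.3481, 0.1324]
tool_rot: [[0.01, 1.0, -0.003], [1.0, -0.01, 0.004], [0.004, -0.003, -1.0]]
ft_force: [0.0, 0.1, 0.6]
grip_width: 0.0851
```

send_rows --pt "0 0 0 0 0 0 85" --pt "0 0 0 0 0 0 85"

```text
time_s: 2.48
position: [0.4092, -0.3498, 0.1359]
tool_rot: [[0.01, 1.0, 0.002], [1.0, -0.01, -0.002], [-0.002, 0.002, -1.0]]
ft_force: [0.4, 0.4, 0.8]
grip_width: 0.0851
```

send_rows --pt "0.07 0.05 0.0 0 0 -0.07 85" --pt "0.07 0.05 0.8 0 0 -0.07 85" --pt "0.07 0.05 1.6 0 0 -0.07 85" --pt "0.07 0.05 2.24 0 0 -0.07 85" --pt "0.07 0.05 2.24 0 0 -0.07 85"

```text
time_s: 3.1
position: [0.4108, -0.3448, 0.0212]
tool_rot: [[-0.0, 1.0, -0.002], [1.0, 0.0, 0.003], [0.003, -0.002, -1.0]]
ft_force: [-0.4, -0.1, -0.0]
grip_width: 0.0848
```

send_rows --pt "0 0 0 0 0 0 65" --pt "0 0 0 0 0 0 30" --pt "0 0 0 0 0 0 30" --pt "0 0 0 0 0 0 30" --pt "0 0 0 0 0 0 30"

```text
time_s: 3.72
position: [0.4118, -0.3464, 0.0239]
tool_rot: [[0.0, 1.0, 0.002], [1.0, -0.0, -0.002], [-0.002, 0.002, -1.0]]
ft_force: [-1.0, 1.0, 6.3]
grip_width: 0.0452
```

send_rows --pt "0 0 -0.5 0 0 0 30" --pt "0 0 -1.3 0 0 0 30" --pt "0 0 -2.0 0 0 0 30" --pt "0 0 -2.6 0 0 0 30" --pt "0 0 -2.6 0 0 0 30"

```text
time_s: 4.35
position: [0.4118, -0.3464, 0.1547]
tool_rot: [[0.0, 1.0, 0.003], [1.0, -0.0, -0.004], [-0.004, 0.003, -1.0]]
ft_force: [0.3, 0.0, -2.7]
grip_width: 0.0455
```

send_rows --pt "0.5 0.3 0 0 0 0 30" --pt "1.3 0.75 0 0 0 0 30" --pt "2.2 1.25 0 0 0 0 30" --pt "3.1 1.8 0 0 0 0 30" --pt "4.0 2.3 0 0 0 0 30"

```text
time_s: 4.97
position: [0.5265, -0.1439, 0.1511]
tool_rot: [[0.0, 1.0, -0.002], [1.0, -0.0, 0.001], [0.001, -0.002, -1.0]]
ft_force: [-0.4, -0.6, -1.9]
grip_width: 0.0453
```

send_rows --pt "0.6 0.35 0 0 0 0 30" --pt "1.1 0.63 0 0 0 0 30" --pt "1.4 0.8 0 0 0 0 30" --pt "1.4 0.8 0 0 0 0 30" --pt "1.4 0.8 0 0 0 0 30"

```text
time_s: 5.6
position: [0.5658, -0.0765, 0.152]
tool_rot: [[0.001, 1.0, -0.001], [1.0, -0.001, -0.0], [-0.0, -0.001, -1.0]]
ft_force: [0.4, 0.2, -1.2]
grip_width: 0.0453
```

Run:
```python
from h import *
s=status.observe();print(s['position'],s['ft_force'],s['grip_width'],s['tool_rot'])
im,d=snap('side','side2.png');W=world('side',d)
c=im[180:320,240:440];cv2.imwrite('pics/s2c.png',cv2.cvtColor(cv2.resize(c,None,fx=4,fy=4,interpolation=cv2.INTER_CUBIC),cv2.COLOR_RGB2BGR))
```

```text
[ 0.56583676 -0.07649521  0.1520291 ] [ 0.40652679  0.22157008 -1.15961787] 0.0452891733180567 [[ 9.81835789e-04  9.99999279e-01 -6.91508297e-04]
 [ 9.99999514e-01 -9.81898922e-04 -9.09626647e-05]
 [-9.16415904e-05 -6.91418650e-04 -9.99999757e-01]]
```

View pics/s2c.png

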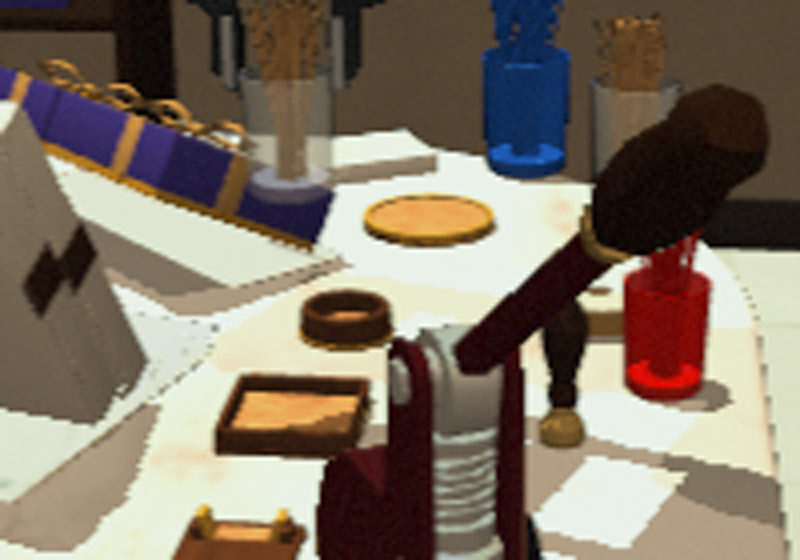

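send_rows --pt "0 0.02 0.5 0 0 0 30" --pt "0 0.02 1.2 0 0 0 30" --pt "0 0.02 1.8 0 0 0 30" --pt "0 0.02 2.2 0 0 0 30" --pt "0 0.02 2.3 0 0 0 30"

```text
time_s: 6.28
position: [0.5665, -0.0764, 0.0364]
tool_rot: [[0.001, 1.0, -0.002], [1.0, -0.001, 0.001], [0.001, -0.002, -1.0]]
ft_force: [-0.3, -0.2, -1.3]
grip_width: 0.0456
```

send_rows --pt "0 0 0.08 0 0 0 30" --pt "0 0 0.16 0 0 0 30" --pt "0 0 0.16 0 0 0 30"

```text
time_s: 6.65
position: [0.5673, -0.0758, 0.0295]
tool_rot: [[0.0, 1.0, 0.0], [1.0, -0.0, -0.0], [-0.0, 0.0, -1.0]]
ft_force: [0.7, 0.4, -2.1]
grip_width: 0.0452
```

Lower 1 mm more, then open and rise.

send_rows --pt "0 0 0.02 0 0 0 30" --pt "0 0 0.02 0 0 0 50" --pt "0 0 0.02 0 0 0 60" --pt "0 0 0.02 0 0 0 70" --pt "0 0 0.02 0 0 0 70"

```text
time_s: 7.28
position: [0.5673, -0.0757, 0.0284]
tool_rot: [[0.0, 1.0, 0.0], [1.0, -0.0, -0.0], [-0.0, 0.0, -1.0]]
ft_force: [-1.0, 0.0, 0.4]
grip_width: 0.07
```

send_rows --pt "0 0 -0.5 0 0 0 75" --pt "0 0 -1.4 0 0 0 75" --pt "0 0 -2.3 0 0 0 75" --pt "-1 -0.8 -2.4 0 0 0 75" --pt "-2 -1.7 -2.4 0 0 0 75"

```text
time_s: 7.9
position: [0.486, -0.1718, 0.149]
tool_rot: [[-0.001, 1.0, 0.002], [1.0, 0.001, -0.001], [-0.001, 0.002, -1.0]]
ft_force: [1.0, -0.7, -0.5]
grip_width: 0.0751
```

send_rows --pt "-0.7 -0.75 0 0 0 0 82" --pt "-1.26 -1.35 0 0 0 0 82" --pt "-1.26 -1.35 0.8 0 0 0 82" --pt "-1.26 -1.35 1.5 0 0 0 82" --pt "-1.26 -1.35 1.5 0 0 0 82"

```text
time_s: 8.52
position: [0.4181, -0.2331, 0.0719]
tool_rot: [[0.0, 1.0, -0.003], [1.0, -0.0, 0.003], [0.003, -0.003, -1.0]]
ft_force: [0.3, 1.4, -0.3]
grip_width: 0.0821
```

send_rows --pt "0 0 0 0 0 0 82"

```text
time_s: 8.65
position: [0.4197, -0.2343, 0.0745]
tool_rot: [[0.0, 1.0, 0.001], [1.0, -0.0, -0.001], [-0.001, 0.001, -1.0]]
ft_force: [-0.3, 1.8, 0.7]
grip_width: 0.0819
```

Run:
```python
from h import *
s=status.observe();print(s['position'],s['ft_force'],s['grip_width'])
im,d=snap('top','top3.png');W=world('top',d)
c=im[220:330,190:510];cv2.imwrite('pics/t3c.png',cv2.cvtColor(cv2.resize(c,None,fx=2.5,fy=2.5,interpolation=cv2.INTER_CUBIC),cv2.COLOR_RGB2BGR))
for l in('pick_cup_centre','pick_tray'):
  for r in vision.masks_of('top',l):
    p=W[r['pixels']]; cc,rr=cv2.minEnclosingCircle(p[(p[:,2]>.01)&(p[:,2]<.11),:2].astype(np.float32)*1000); print(l,r['extent'],cc,rr,np.round(np.median(p,0),3))
```

```text
[ 0.41969069 -0.23428037  0.07452212] [-0.30960153  1.79396864  0.68359172] 0.08190696287834541
pick_cup_centre [274.9, 228.8, 295.7, 248.2] (567.1571655273438, -75.83485412597656) 23.39463233947754 [ 0.567 -0.077  0.05 ]
pick_cup_centre [440.6, 295.4, 477.1, 321.9] (397.3925476074219, -485.744384765625) 31.00314712524414 [ 0.397 -0.485  0.063]
pick_cup_centre [458.1, 259.8, 498.9, 287.3] (476.1090087890625, -538.3916015625) 32.986961364746094 [ 0.475 -0.534  0.071]
pick_tray [275.3, 228.1, 307.7, 255.7] (567.8176879882812, -75.62211608886719) 47.90134811401367 [ 0.555 -0.083  0.007]
```

View pics/t3c.png

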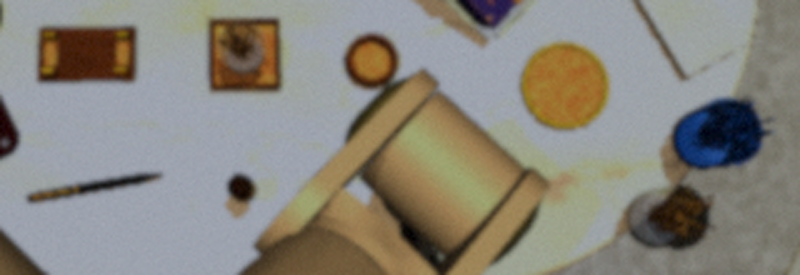

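send_rows --pt "-0.09 -0.09 0.0 0 0 0 82" --pt "-0.09 -0.09 0.5 0 0 0 82" --pt "-0.09 -0.09 0.9 0 0 0 82" --pt "-0.09 -0.09 1.2 0 0 0 82" --pt "-0.09 -0.09 1.3 0 0 0 82"

```text
time_s: 9.43
position: [0.4143, -0.2385, 0.008]
tool_rot: [[0.0, 1.0, -0.001], [1.0, -0.0, 0.0], [0.0, -0.001, -1.0]]
ft_force: [0.8, 0.1, -0.3]
grip_width: 0.0822
```

send_rows --pt "0 0 0.1 0 0 0 80" --pt "0 0 0.18 0 0 0 78" --pt "0 0 0.18 0 0 0 78"

```text
time_s: 9.8
position: [0.4146, -0.2384, -0.0007]
tool_rot: [[0.0, 1.0, 0.0], [1.0, -0.0, 0.0], [0.0, 0.0, -1.0]]
ft_force: [-0.7, -0.5, 0.7]
grip_width: 0.078
```

send_rows --pt "0 0 0.02 0 0 0 68" --pt "0 0 0.02 0 0 0 50" --pt "0 0 0.02 0 0 0 50" --pt "0 0 0.02 0 0 0 50"

```text
time_s: 10.3
position: [0.4146, -0.2384, -0.0016]
tool_rot: [[0.0, 1.0, 0.0], [1.0, -0.0, -0.0], [-0.0, 0.0, -1.0]]
ft_force: [0.8, -0.7, 0.3]
grip_width: 0.0499
```

send_rows --pt "0 0 -0.3 0 0 0 50" --pt "0 0 -0.8 0 0 0 50" --pt "0 0 -1.4 0 0 0 50" --pt "0 0 -1.8 0 0 0 50" --pt "0 0 -1.8 0 0 0 50"

```text
time_s: 10.92
position: [0.4151, -0.2388, 0.0893]
tool_rot: [[0.0, 1.0, 0.002], [1.0, -0.0, -0.002], [-0.002, 0.002, -1.0]]
ft_force: [1.1, 0.1, -1.0]
grip_width: 0.0498
```

Run:
```python
from h import *
im,d=snap('side','side4.png');W=world('side',d)
c=im[160:300,300:460];cv2.imwrite('pics/s4c.png',cv2.cvtColor(cv2.resize(c,None,fx=4,fy=4,interpolation=cv2.INTER_CUBIC),cv2.COLOR_RGB2BGR))
for r in vision.masks_of('side','ribbon_spool_centre'):
    p=W[r['pixels']];print(r['p'],r['extent'],np.round(np.median(p,0),3),np.round(np.percentile(p,[3,97],axis=0),3))
```

```text
0.65 [385.7, 245.7, 396.7, 266.9] [ 0.409 -0.213  0.019] [[ 0.4   -0.26   0.001]
 [ 0.42  -0.202  0.022]]
```

View pics/s4c.png

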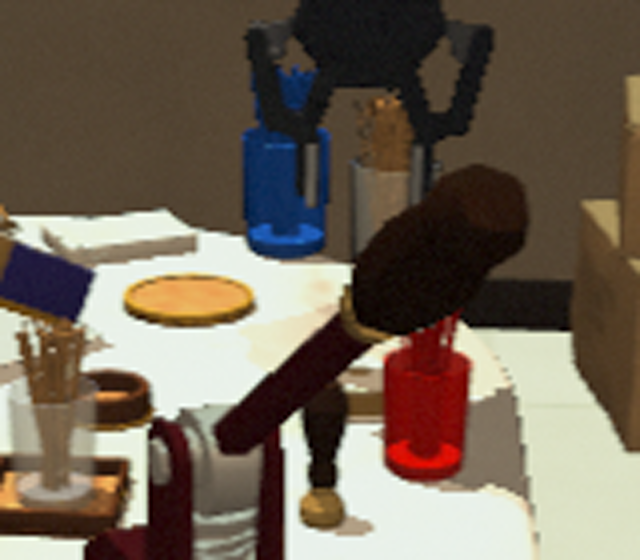

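Run:
```python
from h import *
W=world('side',np.load('pics/side4.png.npz')['d'])
k=(abs(W[...,0]-.415)<.06)&(abs(W[...,1]+.2388)<.025)&(W[...,2]>.04)
p=W[k]; 
for lo in np.arange(.07,.2,.006):
    q=p[(p[:,2]>=lo)&(p[:,2]<lo+.006)]
    if len(q): print(round(lo,3),len(q),'x',np.round(np.sort(q[:,0])[[0,len(q)//2,-1]],3))
s=status.observe();print(s['position'])
```

```text
0.118 4 x [0.44  0.444 0.444]
0.124 21 x [0.38  0.389 0.449]
0.13 34 x [0.376 0.44  0.452]
0.136 29 x [0.376 0.439 0.452]
0.142 36 x [0.376 0.439 0.452]
0.148 32 x [0.376 0.439 0.452]
0.154 32 x [0.375 0.439 0.452]
0.16 48 x [0.36  0.386 0.461]
0.166 76 x [0.358 0.438 0.47 ]
0.172 87 x [0.356 0.39  0.472]
0.178 65 x [0.356 0.393 0.472]
0.184 70 x [0.356 0.402 0.474]
0.19 103 x [0.357 0.415 0.474]
0.196 93 x [0.357 0.415 0.475]
[ 0.41430695 -0.23811238  0.08766444]
```

send_rows --pt "0 0 0 0 0 0 5" --pt "0 0 0 0 0 0 5" --pt "0 0 0 0 0 0 5"

```text
time_s: 11.4
position: [0.4145, -0.2383, 0.088]
tool_rot: [[0.0, 1.0, -0.0], [1.0, -0.0, 0.0], [0.0, -0.0, -1.0]]
ft_force: [-0.1, 0.1, -0.6]
grip_width: 0.0054
```

```bash
cat > tip.py <<'E'
from h import *
import sys
im,d=snap('side',sys.argv[1]);W=world('side',d)
s=status.observe();P=s['position'];print(P,s['grip_width'])
k=(abs(W[...,0]-P[0])<.07)&(abs(W[...,1]-P[1])<.03)&(W[...,2]>max(.04,P[2]-.02))
p=W[k]
for lo in np.arange(P[2]-.012,P[2]+.07,.004):
    q=p[(p[:,2]>=lo)&(p[:,2]<lo+.004)]
    if len(q): print(round(lo-P[2],3),len(q),'x',np.round(np.sort(q[:,0])[[0,len(q)//2,-1]],3),'y',np.round(np.median(q[:,1]),3))
m=vision.camera_model('side');K=np.array(m['camera_matrix']);V=np.array(m['view'])
q=V[:3,:3]@P+V[:3,3];print('TCP pixel',(K@q)[:2]/q[2])
c=im[140:290,300:460];cv2.imwrite('pics/c_'+sys.argv[1],cv2.cvtColor(cv2.resize(c,None,fx=4,fy=4,interpolation=cv2.INTER_CUBIC),cv2.COLOR_RGB2BGR))
E
python3 tip.py side5.png
```

```text
[ 0.41452787 -0.23828593  0.08805937] 0.0048994557335226546
0.028 6 x [0.406 0.417 0.422] y -0.227
0.032 17 x [0.4   0.411 0.424] y -0.228
0.036 20 x [0.398 0.416 0.429] y -0.229
0.04 20 x [0.398 0.418 0.429] y -0.23
0.044 24 x [0.398 0.416 0.429] y -0.229
0.048 24 x [0.398 0.416 0.429] y -0.229
0.052 21 x [0.398 0.418 0.429] y -0.229
0.056 22 x [0.398 0.416 0.429] y -0.231
0.06 22 x [0.398 0.418 0.429] y -0.231
0.064 21 x [0.396 0.416 0.43 ] y -0.229
0.068 25 x [0.388 0.405 0.436] y -0.228
TCP pixel [390.00630087 224.33500269]
```

View pics/c_side5.png

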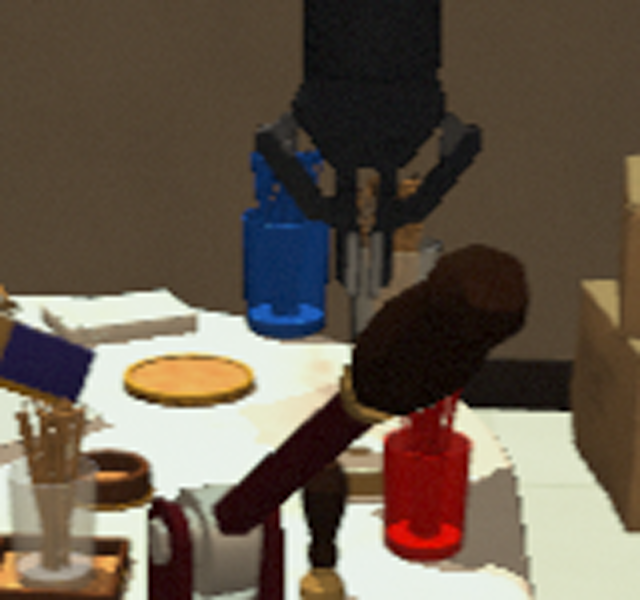

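send_rows --pt "0 0 0 0 0 0 82" --pt "0 0 0 0 0 0 82" --pt "0 0 0.0 0 0 0 82" --pt "0 0 0.3 0 0 0 82" --pt "0 0 0.3 0 0 0 82"

```text
time_s: 12.08
position: [0.4142, -0.238, 0.0728]
tool_rot: [[0.0, 1.0, -0.001], [1.0, -0.0, 0.001], [0.001, -0.001, -1.0]]
ft_force: [-0.1, -0.6, -0.2]
grip_width: 0.0818
```

```bash
python3 tip.py side6.png
```

```text
[ 0.41448653 -0.23824748  0.07326421] 0.08186823764652805
0.036 1 x [0.454 0.454 0.454] y -0.242
0.04 4 x [0.454 0.458 0.46 ] y -0.228
0.044 10 x [0.454 0.46  0.465] y -0.229
0.048 13 x [0.454 0.46  0.467] y -0.229
0.052 12 x [0.454 0.46  0.467] y -0.229
0.056 9 x [0.454 0.46  0.467] y -0.229
0.06 14 x [0.454 0.46  0.467] y -0.228
0.064 12 x [0.454 0.46  0.467] y -0.229
0.068 19 x [0.363 0.456 0.467] y -0.228
TCP pixel [389.8477414  230.45239015]
```

send_rows --pt "0 0 0.6 0 0 0 80" --pt "0 0 1.2 0 0 0 80" --pt "0 0 1.7 0 0 0 80" --pt "0 0 1.96 0 0 0 80" --pt "0 0 2.06 0 0 0 78"

```text
time_s: 12.75
position: [0.4148, -0.2385, -0.0297]
tool_rot: [[0.0, 1.0, 0.0], [1.0, -0.0, -0.0], [-0.0, 0.0, -1.0]]
ft_force: [1.1, -0.1, 0.9]
grip_width: 0.078
```

send_rows --pt "0 0 0.0 0 0 0 74" --pt "0 0 0 0 0 0 55" --pt "0 0 0 0 0 0 55" --pt "0 0 0 0 0 0 55"

```text
time_s: 13.25
position: [0.415, -0.2387, -0.0288]
tool_rot: [[0.0, 1.0, 0.001], [1.0, -0.0, -0.001], [-0.001, 0.001, -1.0]]
ft_force: [-0.7, 0.9, 5.3]
grip_width: 0.0625
```

Gripped. Lift and carry to the plate (0.534, -0.403).

send_rows --pt "0 0 -0.3 0 0 0 55" --pt "0 0 -0.9 0 0 0 55" --pt "0 0 -1.5 0 0 0 55" --pt "0 0 -2.0 0 0 0 55" --pt "0 0 -2.0 0 0 0 55"

```text
time_s: 13.88
position: [0.4152, -0.2389, 0.0719]
tool_rot: [[0.0, 1.0, 0.003], [1.0, -0.0, -0.003], [-0.003, 0.003, -1.0]]
ft_force: [-0.2, 0.0, -1.9]
grip_width: 0.0629
```

send_rows --pt "-0.6 0.45 0 0 0 0 55" --pt "-1.5 1.1 0 0 0 0 55" --pt "-2.4 1.75 0 0 0 0 55" --pt "-3.0 2.2 0 0 0 0 55" --pt "-3.29 2.39 0 0 0 0 55"

```text
time_s: 14.5
position: [0.5344, -0.404, 0.0682]
tool_rot: [[0.001, 1.0, -0.001], [1.0, -0.001, 0.001], [0.001, -0.001, -1.0]]
ft_force: [0.4, 0.3, -1.1]
grip_width: 0.0629
```

send_rows --pt "0 0 0 0 0 0 55" --pt "0 0 0 0 0 0 55"

```text
time_s: 14.75
position: [0.5335, -0.4019, 0.0696]
tool_rot: [[0.0, 1.0, -0.001], [1.0, -0.0, 0.001], [0.001, -0.001, -1.0]]
ft_force: [-0.1, 0.5, -0.0]
grip_width: 0.0631
```

Run:
```python
from h import *
im,d=snap('side','side7.png');W=world('side',d)
c=im[150:300,280:440];cv2.imwrite('pics/s7c.png',cv2.cvtColor(cv2.resize(c,None,fx=4,fy=4,interpolation=cv2.INTER_CUBIC),cv2.COLOR_RGB2BGR))
for l in('ribbon_spool_centre','ribbon_plate'):
  for r in vision.masks_of('side',l):
    p=W[r['pixels']];print(l,r['p'],r['extent'],np.round(np.median(p,0),3),np.round(np.percentile(p,[3,97],axis=0),3))
```

```text
ribbon_spool_centre 0.62 [335.3, 188.8, 358.1, 203.0] [ 0.531 -0.382  0.114] [[ 0.507 -0.428  0.1  ]
 [ 0.557 -0.37   0.12 ]]
ribbon_plate 0.66 [273.9, 306.9, 315.0, 340.0] [0.568 0.094 0.005] [[0.541 0.047 0.002]
 [0.594 0.138 0.015]]
ribbon_plate 0.63 [333.6, 226.2, 364.9, 240.8] [ 0.53  -0.39   0.007] [[ 0.492 -0.433  0.004]
 [ 0.568 -0.356  0.009]]
```

View pics/s7c.png

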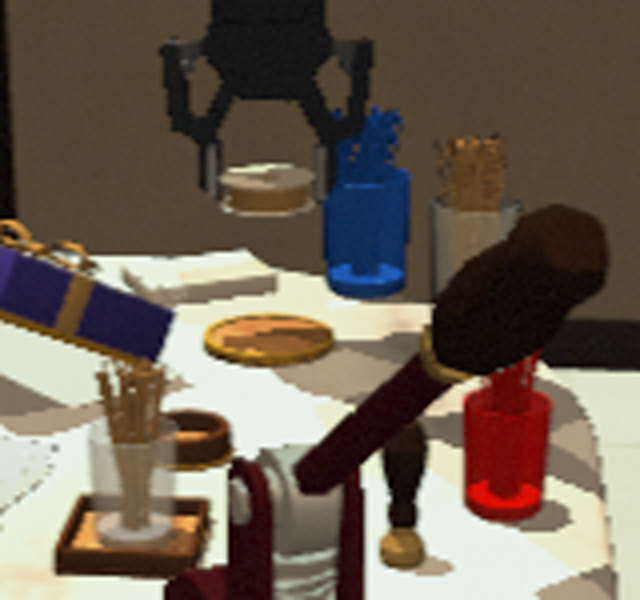

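send_rows --pt "-0.02 0.01 0.4 0 0 0 55" --pt "-0.02 0.01 1.0 0 0 0 55" --pt "-0.02 0.01 1.4 0 0 0 55" --pt "-0.02 0.01 1.7 0 0 0 55" --pt "-0.02 0.01 1.82 0 0 0 55"

```text
time_s: 15.52
position: [0.5344, -0.4036, -0.0212]
tool_rot: [[0.0, 1.0, -0.0], [1.0, -0.0, 0.0], [0.0, -0.0, -1.0]]
ft_force: [-1.3, -0.6, 0.6]
grip_width: 0.0629
```

send_rows --pt "0 0 0.02 0 0 0 55" --pt "0 0 0.03 0 0 0 55"

```text
time_s: 15.78
position: [0.5348, -0.4042, -0.0214]
tool_rot: [[0.0, 1.0, 0.001], [1.0, -0.0, -0.001], [-0.001, 0.001, -1.0]]
ft_force: [0.4, -0.5, 0.4]
grip_width: 0.063
```

send_rows --pt "0 0 0.02 0 0 0 55" --pt "0 0 0.02 0 0 0 70" --pt "0 0 0.02 0 0 0 76" --pt "0 0 0.02 0 0 0 78" --pt "0 0 0.02 0 0 0 78"

```text
time_s: 16.4
position: [0.5346, -0.4039, -0.0231]
tool_rot: [[0.0, 1.0, 0.0], [1.0, -0.0, -0.0], [-0.0, 0.0, -1.0]]
ft_force: [0.9, 0.0, 0.3]
grip_width: 0.078
```

send_rows --pt "0 0 -0.4 0 0 0 78" --pt "0 0 -1.2 0 0 0 78" --pt "0 0 -2.2 0 0 0 78" --pt "0.5 -0.4 -2.9 0 0 0 60" --pt "1.5 -1.0 -2.9 0 0 0 50"

```text
time_s: 17.02
position: [0.4851, -0.33, 0.1243]
tool_rot: [[0.001, 1.0, 0.005], [1.0, -0.001, -0.005], [-0.005, 0.005, -1.0]]
ft_force: [0.3, -0.4, -1.2]
grip_width: 0.0498
```

send_rows --pt "0.8 -0.2 0 0 0 0 60" --pt "1.8 -0.4 0 0 0 0 60" --pt "2.8 -0.6 0 0 0 0 60" --pt "3.8 -0.85 0 0 0 0 60" --pt "4.6 -1.0 0 0 0 0 60"

```text
time_s: 17.65
position: [0.4339, -0.0971, 0.122]
tool_rot: [[-0.0, 1.0, 0.0], [1.0, 0.0, -0.0], [-0.0, 0.0, -1.0]]
ft_force: [1.0, -0.2, -0.2]
grip_width: 0.0598
```

send_rows --pt "0.47 -0.11 0 0 0 0 60" --pt "0.47 -0.11 0 0 0 0 60" --pt "0.47 -0.11 0 0 0 0 60"

```text
time_s: 18.02
position: [0.4295, -0.076, 0.122]
tool_rot: [[0.0, 1.0, 0.001], [1.0, -0.0, -0.001], [-0.001, 0.001, -1.0]]
ft_force: [0.7, -0.3, 0.3]
grip_width: 0.0601
```

Run:
```python
from h import *
im,d=snap('top','top8.png');W=world('top',d)
for l in('ribbon_spool_centre','wax_stamp_centre'):
  for r in vision.masks_of('top',l):
    p=W[r['pixels']];p=p[(p[:,2]>.004)]; cc,rr=cv2.minEnclosingCircle(p[:,:2].astype(np.float32)*1000); print(l,r['p'],r['extent'],cc,rr,np.round(np.median(p,0),3),np.round(p.mean(0),3))
w=W[230:278,390:440];p=w[(w[...,2]>.014)&(w[...,2]<.06)];print(len(p),np.round(p.mean(0),4),cv2.minEnclosingCircle(p[:,:2].astype(np.float32)*1000),np.round(np.percentile(p[:,2],[5,50,95]),4))
b=p-p.mean(0);print('normal',np.linalg.svd(b,full_matrices=False)[2][2])
c=im[210:330,190:510];cv2.imwrite('pics/t8c.png',cv2.cvtColor(cv2.resize(c,None,fx=2.5,fy=2.5,interpolation=cv2.INTER_CUBIC),cv2.COLOR_RGB2BGR))
```

```text
ribbon_spool_centre 0.76 [406.8, 237.7, 432.4, 264.0] (452.8115539550781, -287.8170471191406) 170.40489196777344 [ 0.532 -0.403  0.026] [ 0.532 -0.402  0.029]
491 [ 0.5356 -0.4031  0.0269] ((549.579833984375, -384.3980407714844), 62.423011779785156) [0.0227 0.0265 0.0307]
normal [ 0.04937828  0.0936451  -0.9943804 ]
```

View pics/t8c.png

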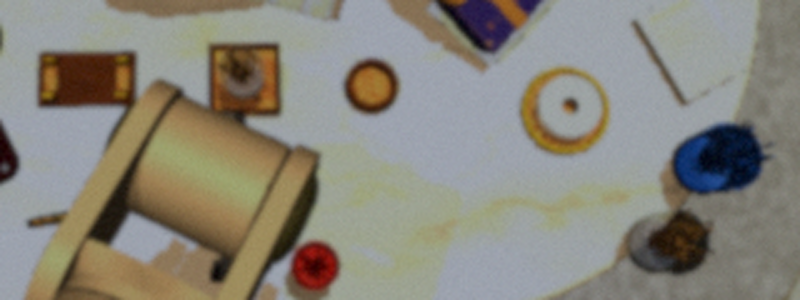

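send_rows --pt "0 0 0.6 0 0 0 60" --pt "0 0 1.3 0 0 0 60" --pt "0 0 1.9 0 0 0 60" --pt "0 0 2.4 0 0 0 60" --pt "0 0 2.5 0 0 0 60"

```text
time_s: 18.8
position: [0.4286, -0.0756, -0.0043]
tool_rot: [[0.001, 1.0, -0.002], [1.0, -0.001, 0.001], [0.001, -0.002, -1.0]]
ft_force: [-0.5, 0.1, 0.5]
grip_width: 0.06
```

send_rows --pt "0 0 0 0 0 0 40" --pt "0 0 0 0 0 0 15" --pt "0 0 0 0 0 0 15" --pt "0 0 0 0 0 0 15" --pt "0 0 0 0 0 0 15"

```text
time_s: 19.42
position: [0.4296, -0.0757, -0.0024]
tool_rot: [[0.0, 1.0, 0.002], [1.0, -0.0, -0.001], [-0.001, 0.002, -1.0]]
ft_force: [-2.1, -0.1, 6.9]
grip_width: 0.0237
```

send_rows --pt "0 0 -0.3 0 0 0 15" --pt "0 0 -0.9 0 0 0 15" --pt "0 0 -1.5 0 0 0 15" --pt "0 0 -2.0 0 0 0 15" --pt "0 0 -2.0 0 0 0 15"

```text
time_s: 20.05
position: [0.4298, -0.0756, 0.0982]
tool_rot: [[0.0, 1.0, 0.004], [1.0, -0.0, -0.002], [-0.002, 0.004, -1.0]]
ft_force: [-0.7, -0.4, -1.4]
grip_width: 0.0243
```

send_rows --pt "-0.4 0.4 0 0 0 0 15" --pt "-1.1 1.1 0 0 0 0 15" --pt "-1.8 1.8 0 0 0 0 15" --pt "-2.4 2.4 0 0 0 0 15" --pt "-2.61 2.61 0 0 0 0 15"

```text
time_s: 20.68
position: [0.5603, -0.2073, 0.0949]
tool_rot: [[0.001, 1.0, -0.001], [1.0, -0.001, 0.001], [0.001, -0.001, -1.0]]
ft_force: [0.4, 0.4, -1.2]
grip_width: 0.0236
```

send_rows --pt "0 0 0 0 0 0 15" --pt "0 0 0 0 0 0 15"

```text
time_s: 20.92
position: [0.5588, -0.2051, 0.0961]
tool_rot: [[-0.0, 1.0, -0.001], [1.0, 0.0, 0.001], [0.001, -0.001, -1.0]]
ft_force: [-0.5, 0.2, -1.0]
grip_width: 0.0237
```

Run:
```python
from h import *
im,d=snap('side','side9.png');W=world('side',d)
c=im[150:300,260:420];cv2.imwrite('pics/s9c.png',cv2.cvtColor(cv2.resize(c,None,fx=4,fy=4,interpolation=cv2.INTER_CUBIC),cv2.COLOR_RGB2BGR))
for l in('wax_stamp_centre','stamp_cup'):
  for r in vision.masks_of('side',l):
    p=W[r['pixels']];print(l,r['p'],r['extent'],np.round(np.median(p,0),3),np.round(np.percentile(p,[3,97],axis=0),3))
```

```text
wax_stamp_centre 0.68 [294.1, 269.3, 332.6, 294.3] [ 0.561 -0.042  0.008] [[ 0.53  -0.108  0.001]
 [ 0.6   -0.036  0.015]]
wax_stamp_centre 0.57 [318.6, 190.2, 333.9, 225.9] [ 0.558 -0.196  0.133] [[ 0.547 -2.627 -0.548]
 [ 0.918 -0.189  0.175]]
stamp_cup 0.7 [325.8, 254.3, 338.3, 267.0] [ 0.548 -0.191  0.012] [[ 0.533 -0.227  0.002]
 [ 0.565 -0.176  0.019]]
```

View pics/s9c.png

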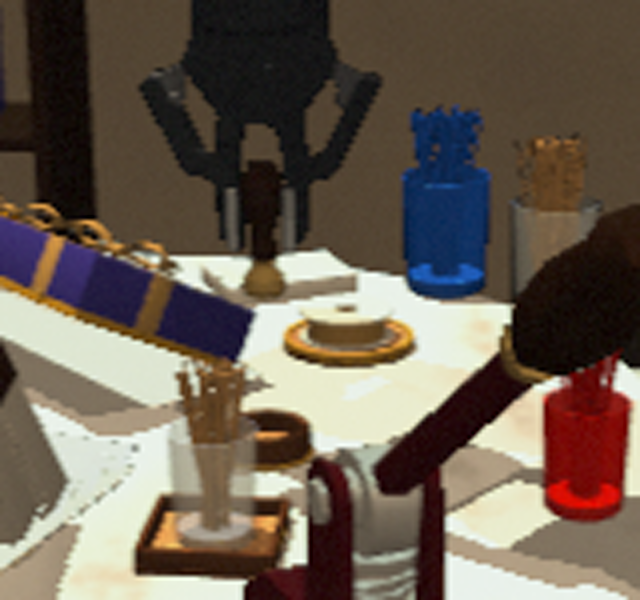

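send_rows --pt "-0.02 0.02 0.4 0 0 0 15" --pt "-0.02 0.02 0.9 0 0 0 15" --pt "-0.02 0.02 1.4 0 0 0 15" --pt "-0.02 0.02 1.7 0 0 0 15" --pt "-0.02 0.02 1.8 0 0 0 15"

```text
time_s: 21.7
position: [0.5604, -0.2066, 0.0064]
tool_rot: [[0.0, 1.0, -0.001], [1.0, -0.0, 0.0], [0.0, -0.001, -1.0]]
ft_force: [0.1, 0.3, -1.0]
grip_width: 0.0234
```

send_rows --pt "0 0 0.05 0 0 0 15" --pt "0 0 0.08 0 0 0 15"

```text
time_s: 21.95
position: [0.5609, -0.2071, 0.0034]
tool_rot: [[0.0, 1.0, 0.001], [1.0, -0.0, -0.001], [-0.001, 0.001, -1.0]]
ft_force: [0.2, -0.2, -0.2]
grip_width: 0.0238
```

send_rows --pt "0 0 0.02 0 0 0 15" --pt "0 0 0.02 0 0 0 30" --pt "0 0 0.02 0 0 0 45" --pt "0 0 0.02 0 0 0 50" --pt "0 0 0.02 0 0 0 50"

```text
time_s: 22.58
position: [0.5606, -0.2069, 0.0018]
tool_rot: [[0.0, 1.0, 0.0], [1.0, -0.0, -0.0], [-0.0, 0.0, -1.0]]
ft_force: [0.2, -0.3, 0.5]
grip_width: 0.05
```

send_rows --pt "0 0 -0.5 0 0 0 50" --pt "0 0 -1.3 0 0 0 50" --pt "0 0 -2.2 0 0 0 50" --pt "0.6 -0.3 -2.4 0 0 0 50" --pt "1.6 -0.8 -2.4 0 0 0 40"

```text
time_s: 23.2
position: [0.5209, -0.1271, 0.1226]
tool_rot: [[0.002, 1.0, 0.003], [1.0, -0.002, -0.001], [-0.001, 0.003, -1.0]]
ft_force: [0.8, 0.8, -0.0]
grip_width: 0.0397
```

send_rows --pt "0.8 -0.35 0 0 0 -0.3 40" --pt "1.8 -0.8 0 0 0 -0.6 40" --pt "2.8 -1.2 0 0 0 -0.9 40" --pt "3.6 -1.6 0 0 0 -1.16 40" --pt "4.05 -1.76 0 0 0 -1.16 40"

```text
time_s: 23.82
position: [0.4314, 0.0773, 0.122]
tool_rot: [[-0.163, 0.987, -0.0], [0.987, 0.163, 0.0], [0.0, -0.0, -1.0]]
ft_force: [0.1, -0.5, -0.5]
grip_width: 0.0403
```

send_rows --pt "0 0 0 0 0 0 40" --pt "0 0 0 0 0 0 40"

```text
time_s: 24.08
position: [0.4331, 0.0751, 0.1219]
tool_rot: [[-0.161, 0.987, 0.0], [0.987, 0.161, -0.0], [-0.0, 0.0, -1.0]]
ft_force: [-0.0, 0.6, 0.7]
grip_width: 0.0403
```

Run:
```python
from h import *
im,d=snap('top','top10.png');W=world('top',d)
for l in('ribbon_spool_centre','wax_stamp_centre','stamp_cup'):
  for r in vision.masks_of('top',l):
    p=W[r['pixels']];print(l,r['p'],r['extent'],np.round(np.median(p,0),3))
w=W[225:260,320:355];p=w[(w[...,2]>.05)&(w[...,2]<.12)];print(len(p),np.round(p.mean(0),4),np.round((p.min(0)+p.max(0))/2,4),p[:,2].max())
im2,d2=snap('side','side10.png')
c=im[210:330,190:510];a=cv2.resize(c,(800,300),interpolation=cv2.INTER_CUBIC)
c=im2[200:350,260:420];b=cv2.resize(c,(320,300),interpolation=cv2.INTER_CUBIC)
e=np.zeros((600,800,3),np.uint8);e[:300]=a;e[300:,:320]=b;c=im2[240:350,340:460];e[300:,400:727]=cv2.resize(c,(327,300))
cv2.imwrite('pics/t10c.png',cv2.cvtColor(e,cv2.COLOR_RGB2BGR));s=status.observe();print(s['position'],s['tool_rot'])
```

```text
ribbon_spool_centre 0.81 [408.0, 239.1, 430.2, 263.8] [ 0.534 -0.402  0.026]
ribbon_spool_centre 0.19 [327.2, 235.5, 350.0, 255.1] [ 0.552 -0.198  0.01 ]
wax_stamp_centre 0.7 [334.6, 237.5, 346.6, 249.7] [ 0.557 -0.206  0.077]
wax_stamp_centre 0.19 [207.0, 227.8, 243.6, 252.2] [0.569 0.084 0.004]
stamp_cup 0.82 [330.4, 233.4, 352.8, 255.0] [ 0.552 -0.202  0.01 ]
82 [ 0.5595 -0.2068  0.0768] [ 0.5613 -0.2081  0.0718] 0.08609616527705222
[0.43289408 0.07506755 0.12174225] [[-1.60017455e-01  9.87114181e-01 -9.11557291e-05]
 [ 9.87114185e-01  1.60017452e-01 -4.04300403e-05]
 [-2.53225586e-05 -9.64506253e-05 -9.99999995e-01]]
```

View pics/t10c.png

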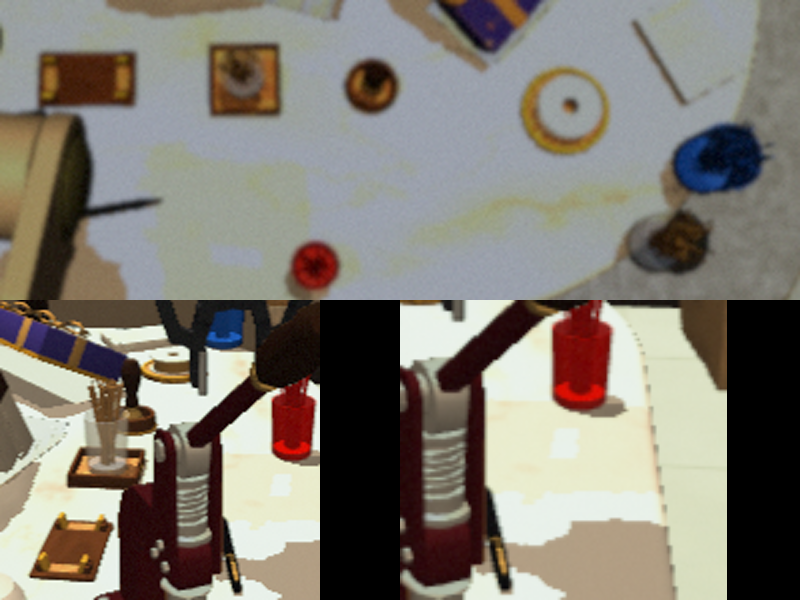

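send_rows --pt "0 0 0.7 0 0 0 35" --pt "0 0 1.5 0 0 0 30" --pt "0 0 2.2 0 0 0 30" --pt "0 0 2.7 0 0 0 30" --pt "0 0 2.85 0 0 0 30"

```text
time_s: 24.95
position: [0.4322, 0.0754, -0.0217]
tool_rot: [[-0.16, 0.987, -0.002], [0.987, 0.16, 0.0], [0.001, -0.002, -1.0]]
ft_force: [-0.1, -0.1, 0.9]
grip_width: 0.0298
```

send_rows --pt "0 0 0.05 0 0 0 28" --pt "0 0 0.1 0 0 0 28" --pt "0 0 0.1 0 0 0 25"

```text
time_s: 25.32
position: [0.433, 0.0756, -0.0252]
tool_rot: [[-0.161, 0.987, 0.001], [0.987, 0.161, -0.0], [-0.0, 0.001, -1.0]]
ft_force: [-0.2, -0.4, -0.5]
grip_width: 0.0247
```

send_rows --pt "0 0 0.02 0 0 0 20" --pt "0 0 0.03 0 0 0 20" --pt "0 0 0.03 0 0 0 3" --pt "0 0 0.03 0 0 0 3" --pt "0 0 0.03 0 0 0 3"

```text
time_s: 25.95
position: [0.433, 0.0756, -0.0266]
tool_rot: [[-0.161, 0.987, 0.001], [0.987, 0.161, -0.0], [-0.0, 0.001, -1.0]]
ft_force: [-1.6, 1.0, 8.5]
grip_width: 0.009
```

send_rows --pt "0 0 0 0 0 0 3" --pt "0 0 -0.2 0 0 0 3" --pt "0 0 -0.6 0 0 0 3" --pt "0 0 -1.0 0 0 0 3" --pt "0 0 -1.0 0 0 0 3"

```text
time_s: 26.58
position: [0.4334, 0.0756, 0.024]
tool_rot: [[-0.161, 0.987, 0.003], [0.987, 0.161, -0.0], [-0.001, 0.003, -1.0]]
ft_force: [-0.3, 0.6, 0.1]
grip_width: 0.0089
```

send_rows --pt "-0.05 0.5 -0.3 0 0 0.4 3" --pt "-0.1 1.2 -0.4 0 0 0.8 3" --pt "-0.2 1.9 -0.4 0 0 1.16 3" --pt "-0.24 2.5 -0.4 0 0 1.16 3" --pt "-0.24 2.68 -0.4 0 0 1.16 3"

```text
time_s: 27.2
position: [0.5675, 0.0854, 0.0417]
tool_rot: [[0.0, 1.0, -0.001], [1.0, -0.0, 0.0], [0.0, -0.001, -1.0]]
ft_force: [-0.4, -0.3, -1.5]
grip_width: 0.0091
```

send_rows --pt "0 0 0 0 0 0 3" --pt "0 0 0 0 0 0 3"

```text
time_s: 27.45
position: [0.5657, 0.0854, 0.0426]
tool_rot: [[0.0, 1.0, -0.001], [1.0, -0.0, 0.0], [0.0, -0.001, -1.0]]
ft_force: [0.1, 0.3, -0.1]
grip_width: 0.009
```

Run:
```python
from h import *
im=np.load('pics/top1.png.npz')['im'];Wt=world('top',np.load('pics/top1.png.npz')['d'])
# rest rect from saturated pixels in first picture, on plane z~.004
w=Wt[222:258,198:250].reshape(-1,3);c=cv2.cvtColor(im,cv2.COLOR_RGB2HSV)[222:258,198:250].reshape(-1,3)
k=((c[:,1]>90)|(c[:,2]<110))&(w[:,2]<.03)&(w[:,2]>-.005); print(cv2.minAreaRect(w[k,:2].astype(np.float32)*1000))
im,d=snap('side','side11.png');W=world('side',d)
for l in('pen_centre',):
  for r in vision.masks_of('side',l):
    p=W[r['pixels']];p=p[(p[:,2]>.02)&(p[:,2]<.2)];print(l,r['p'],r['extent'],len(p), np.round(np.percentile(p,[2,50,98],axis=0),3) if len(p) else 0)
c=im[220:360,220:400];cv2.imwrite('pics/s11c.png',cv2.cvtColor(cv2.resize(c,None,fx=4,fy=4,interpolation=cv2.INTER_CUBIC),cv2.COLOR_RGB2BGR));s=status.observe();print(s['position'],s['tool_rot'])
```

```text
((569.4130249023438, 86.23197937011719), (57.449153900146484, 101.41316223144531), 0.0626397505402565)
pen_centre 0.61 [235.2, 333.5, 274.6, 360.1] 786 [[0.578 0.198 0.024]
 [0.603 0.225 0.037]
 [0.632 0.24  0.052]]
pen_centre 0.25 [150.1, 293.3, 202.7, 368.1] 2308 [[0.702 0.17  0.022]
 [0.724 0.217 0.065]
 [0.762 0.228 0.087]]
[0.56604633 0.08539857 0.04288192] [[ 2.11436137e-04  9.99999832e-01 -5.40084078e-04]
 [ 9.99999977e-01 -2.11411188e-04  4.62514663e-05]
 [ 4.61372787e-05 -5.40093845e-04 -9.99999853e-01]]
```

View pics/s11c.png

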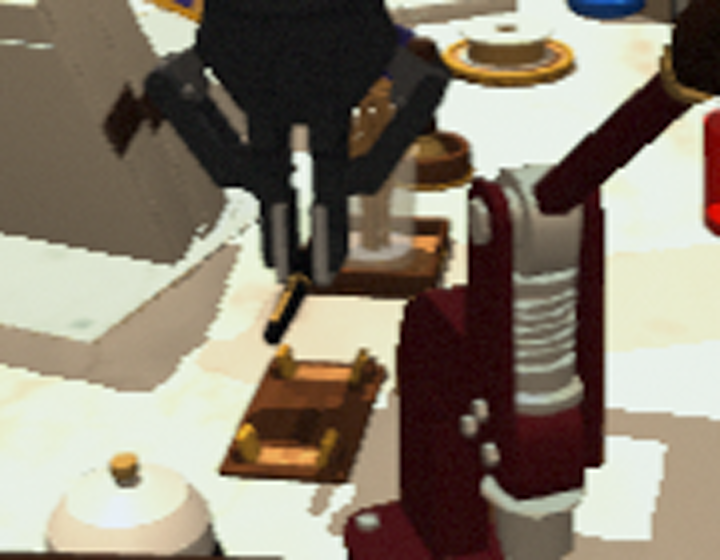

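send_rows --pt "0 0.03 0.2 0 0 0 3" --pt "0 0.03 0.6 0 0 0 3" --pt "0 0.03 0.95 0 0 0 3" --pt "0 0.03 1.15 0 0 0 3" --pt "0 0.03 1.23 0 0 0 3"

```text
time_s: 28.18
position: [0.5681, 0.0854, -0.0193]
tool_rot: [[0.0, 1.0, -0.001], [1.0, -0.0, 0.0], [0.0, -0.001, -1.0]]
ft_force: [-0.7, 0.5, 0.5]
grip_width: 0.0091
```

send_rows --pt "0 0 0.03 0 0 0 3" --pt "0 0 0.06 0 0 0 3"

```text
time_s: 28.42
position: [0.5686, 0.0854, -0.0213]
tool_rot: [[0.0, 1.0, 0.001], [1.0, -0.0, -0.0], [-0.0, 0.001, -1.0]]
ft_force: [-0.2, 0.0, -0.2]
grip_width: 0.0086
```

send_rows --pt "0 -0.02 0.02 0 0 0 3" --pt "0 -0.02 0.02 0 0 0 18" --pt "0 -0.02 0.02 0 0 0 24" --pt "0 -0.02 0.02 0 0 0 24" --pt "0 -0.02 0.02 0 0 0 24"

```text
time_s: 29.05
position: [0.5673, 0.0854, -0.0227]
tool_rot: [[0.0, 1.0, -0.0], [1.0, -0.0, 0.0], [0.0, -0.0, -1.0]]
ft_force: [0.3, -0.2, 0.1]
grip_width: 0.0242
```

send_rows --pt "0 0 -0.3 0 0 0 24" --pt "0 0 -1.0 0 0 0 24" --pt "0 0 -2.0 0 0 0 24" --pt "0 0 -3.0 0 0 0 24" --pt "-0.5 -0.5 -3.4 0 0 0 24"

```text
time_s: 29.68
position: [0.5437, 0.0608, 0.1512]
tool_rot: [[-0.002, 1.0, 0.007], [1.0, 0.002, -0.001], [-0.001, 0.007, -1.0]]
ft_force: [0.6, -0.3, -0.2]
grip_width: 0.0242
```

send_rows --pt "-1.0 -1.0 0 0 0 0 24" --pt "-2.0 -2.0 0 0 0 0 24" --pt "-3.0 -2.4 0 0 0 0 24" --pt "-4.0 -2.8 0 0 0 0 24" --pt "-5.0 -3.2 0 0 0 0 24"

```text
time_s: 30.3
position: [0.3813, -0.1913, 0.1485]
tool_rot: [[0.001, 1.0, 0.002], [1.0, -0.001, -0.001], [-0.001, 0.002, -1.0]]
ft_force: [0.9, -0.0, -0.3]
grip_width: 0.0241
```

send_rows --pt "-1.0 0 0 0 0 0 24" --pt "-2.0 0 0 0 0 0 24" --pt "-3.0 0 0 0 0 0 24" --pt "-4.0 0 0 0 0 0 24" --pt "-4.0 0 0 0 0 0 24"

```text
time_s: 30.92
position: [0.3817, -0.3924, 0.1478]
tool_rot: [[0.003, 1.0, 0.001], [1.0, -0.003, -0.001], [-0.001, 0.001, -1.0]]
ft_force: [-0.4, 0.8, -0.2]
grip_width: 0.0242
```

Run:
```python
from h import *
im,d=snap('top','top12.png');W=world('top',d)
for l in('pick_cup_centre','ribbon_spool_centre','wax_stamp_centre','pen_centre','pen_rest','stamp_cup','desk_bell','canister'):
  for r in vision.masks_of('top',l)[:3]:
    p=W[r['pixels']];print(l,round(r['p'],2),np.array(r['extent']),np.round(np.median(p,0),3),np.round(np.percentile(p,[2,98],axis=0),3).tolist())
im2,d2=snap('side','side12.png');W2=world('side',d2)
for l in('pen_centre','wax_stamp_centre'):
  for r in vision.masks_of('side',l)[:3]:
    p=W2[r['pixels']];print('S',l,round(r['p'],2),np.array(r['extent']),np.round(np.median(p,0),3),np.round(np.percentile(p,[2,98],axis=0),3).tolist())
a=cv2.resize(im[210:330,190:510],(800,300),interpolation=cv2.INTER_CUBIC)
b=cv2.resize(im2[200:350,220:400],(360,300),interpolation=cv2.INTER_CUBIC)
e=np.zeros((600,800,3),np.uint8);e[:300]=a;e[300:,:360]=b;e[300:,400:760]=cv2.resize(im2[280:360,250:346],(360,300),interpolation=cv2.INTER_CUBIC)
cv2.imwrite('pics/t12c.png',cv2.cvtColor(e,cv2.COLOR_RGB2BGR))
```

```text
pick_cup_centre 0.86 [473.5 259.5 498.5 284.5] [ 0.48  -0.543  0.097] [[0.446, -0.907, -0.795], [0.567, -0.479, 0.25]]
pick_cup_centre 0.73 [276.  227.1 295.  246.6] [ 0.566 -0.076  0.05 ] [[0.545, -0.098, 0.008], [0.589, -0.055, 0.1]]
pick_cup_centre 0.59 [303.4 303.9 326.3 325. ] [ 0.379 -0.146  0.033] [[0.356, -0.169, -0.002], [0.403, -0.123, 0.097]]
wax_stamp_centre 0.45 [335.9 233.4 344.1 250.7] [ 0.558 -0.206  0.072] [[0.55, -0.223, 0.006], [0.578, -0.197, 0.085]]
pen_centre 0.74 [197.8 238.2 250.2 246.3] [0.567 0.087 0.011] [[0.563, 0.028, -0.002], [0.576, 0.149, 0.019]]
pen_rest 0.69 [203.6 226.7 243.3 253.3] [0.565 0.082 0.005] [[0.543, 0.036, -0.001], [0.598, 0.132, 0.016]]
stamp_cup 0.55 [330.8 234.4 350.8 254.7] [ 0.551 -0.2    0.014] [[0.535, -0.23, 0.003], [0.579, -0.182, 0.022]]
desk_bell 0.67 [163.3 156.6 198.8 191.7] [0.728 0.183 0.084] [[0.704, 0.158, 0.008], [0.765, 0.219, 0.089]]
desk_bell 0.63 [161.7 212.5 191.4 237. ] [0.606 0.202 0.034] [[0.578, 0.176, 0.001], [0.64, 0.237, 0.051]]
canister 0.89 [161.6 157.8 201.3 191.7] [0.729 0.183 0.084] [[0.704, 0.158, 0.012], [0.764, 0.219, 0.089]]
S pen_centre 0.55 [285.2 304.6 306.5 341.7] [0.565 0.105 0.013] [[0.561, 0.034, 0.005], [0.573, 0.154, 0.017]]
S wax_stamp_centre 0.75 [320.8 231.1 328.3 258.2] [ 0.558 -0.197  0.057] [[0.549, -0.205, 0.017], [0.569, -0.191, 0.082]]
```

View pics/t12c.png

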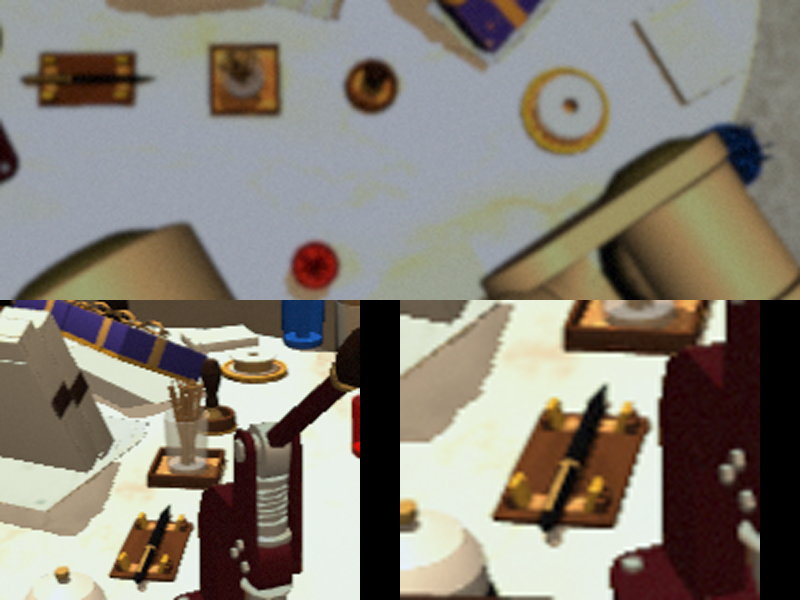

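```bash
python3 -c "
from rig import env,status
s=status.observe();print(s['time_s'],s['ft_force'])
print(env.close_job())"
```

```text
31.525 [0.06133339 0.88920122 0.29951991]
the job is handed in; nothing more can be done
None
```

All four items are in their holders, and I handed the job in at 31.5 s with the robot clear of everything. Handing in returns no verdict, so the figures below are from my own last checks.

| Item | My estimate of its distance from the holder's centre | How it sits |
|---|---|---|
| Glass of picks (the small clear one; the others are blue, red and the larger clear one) | about 1 mm | upright, on the tray floor |
| Ribbon spool | about 2 mm | flat, top at 26 mm, as expected when fully down on the plate |
| Wax stamp | about 1 mm | upright, top at about 82 mm, as expected when fully down in the cup |
| Pen | about 2 mm | parallel to the rest, lying between the cheeks of both saddles |

The bell and the orange canister were where they had been at the start, to within about 2 mm.

- **Spool grasp:** My first try closed on air. Camera depth showed the real fingertips about 29 mm (shut) to 42 mm (open) behind the stated TCP. I corrected for that in the later grasps. Before I noticed, the glass had been gripped only near its rim, but it held.
- **Checks that disagreed:** A plane fitted to the spool's top before the last moves suggested about 6° of tilt. Its points seem to have included stray ones from the rim. The height and the pictures show it lying flat, so I went with those. In the final top view, the spool was not detected by name, so its position comes from the two earlier looks and the last pictures. The networks also gave a few false matches, such as the canister reported as a bell; I discarded those by position.

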